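# Load the orbital paint mixer and switch it on

### The arm

A 6-joint arm with a two-finger parallel gripper is mounted at the origin on a cart in front of the work surface, level with it; the furniture and walls round the work are solid. World frame = base frame: x ahead of the robot, y to its left, z up, the work surface at z = 0. Lengths are in m, angles in rad, forces in N, time in s.
With the tool pointing down it reaches from about 0.375 to 0.975 m from the base axis. Payload 3.8 kg.
Tool frame: the origin (TCP) lies between the finger pads; the fingertips stand 14 mm ahead of it and the grasp point (between the pads) lies 5 mm behind it; y points along the fingers, x is the direction in which the jaws open and shut, and the axes are right-handed (so a half turn about y gives the same grasp; the last joint's range is limited). The gripper opens to 85 mm and grips with 20 to 120 N. Pads are 22 mm wide; open, the fingers measure 114 mm over their backs; the gripper's body (76 mm by 85 mm) begins 54 mm behind the grasp point. The pads swing forward as they close: fully open they stand 13 mm farther back than shut.
Start: joints at [-1.337, 0.264, 1.604, -0, 1.274, -0.037], TCP at [0.181, -0.65, 0.245] pointing down, gripper open.
Joint ranges: [-2.63, 2.63], [-0.94, 2.18], [0.31, 2.57], [-1.31, 4.45], [0, 2.66], [-2.55, 2.55]. Speed limits (rad/s): [2.57, 2.57, 3.14, 3.14, 3.14, 3.14].

### API

Orientations are given as a rotation vector (axis times angle).
In Python, from workcell import r gives the robot as it stands.
- The arm moves only by the tool play_rows, never from a script. Its argument "motion" is a list of rows, each a list of 7 numbers: the closure, from -1 (fully open) to 1 (shut), then the shift along the tool's x, y, z in cm, then the turn, a rotation vector about the tool's x, y, z in rad. In form: [[hand, x, y, z, rx, ry, rz], ...]. A call has 1 to 8 rows; each row is the pose to reach, as a shift and turn from the pose measured when the call began, along the tool's axes at that moment; what a row does not reach only later rows make up. A row lasts 1/10 s, in which the tool goes at most 50 mm and 8.59 degrees, less where a joint would pass 70% of its speed; a pose out of reach is approached as far as the arm can. A call with a gripper value outside its range is refused whole. The fingers move at their own pace and stop on an object; "squeeze" is the grip in N (left out, the last holds). Time passes only in rows, so rows that repeat a pose let the fingers close. It gives the time, the measured TCP pose, the force and the opening at its end, in the units of the state.
- r.sense(): the state, without advancing time (a new reading comes with each control period).
- r.camera(name): name is "scene" or "top"; returns the picture (480x640x3 uint8, red, green, blue); there is no depth.
- r.calibration(name): a dict with "camera_matrix" (3x3 intrinsics, pixels), "extrinsics" (4x4, takes a point from world to camera coordinates). Camera axes: x right, y down, z forward; pixel columns grow to the right and rows downward; lengths in m; the calibration is good to about 2 mm. A picture is of the moment at which its call begins. calibration takes no time and is no camera call.
- r.finish_job(): hands the job in, once; it reports no verdict.
The state is a dict: "time_s": time; "joint_pos": joint angles; "qvel": joint speeds; "joint_torque": joint torques, N m; "position": TCP position; "orientation": TCP orientation; "ft_force": force on the tool from outside, world axes, zero at the start; "moment": the same for the moment, N m; "gripper_width": finger opening in m.
Only numpy, scipy, OpenCV 4.12 (cv2) and the standard library are available. Lean on these libraries where they do the work, as an engineer would, in place of code of your own. Each camera call takes 0.05 s, during which the arm holds its last target.

### The job

Mix the paint in the wide, squat jar: take it from the front of the bench, where it stands beside a slim paint bottle, set it on the mixer's deck and slide it upright along the deck into the bay from its open front, past the spring catch, until the catch snaps shut behind it. Only when the jar is locked in, switch the mixer on by flipping its bat toggle over from the front to the rear. Leave the speed knob as it is set and the slim paint bottle where it stands.

Things in the scene. Friction and masses are not known exactly. Their poses are not given: they have to be found in the camera images.
- wide_jar_center (a point): centre (half-way up) of the wide squat paint jar, the wider and lower of two paints that stand side by side at the front of the bench, left of the mixer and nearer than the lamp; round, 43 mm across, 55 mm tall, the top 14 mm a ribbed screw lid 40 mm across; about 90 g, loose, upright
- wide_jar: the same jar, origin in the middle of its underside, z up along its axis
- slim_bottle_center (a point): centre of the slim paint bottle, 34 mm across, 67 mm tall, loose, that stands about 90 mm to the left or right of the wide jar and must stay
- paint_mixer: orbital paint mixer, fixed: grey case 150 mm deep (x), 190 mm wide (y), 43 mm high. Origin under the case's middle; x to its rear, y to its left, z up; its front (-x) faces roughly the robot. Left half: aluminium deck, top 55 mm above the bench, with the jar bay. Right half: dark console sloping down to the front at 0.26 rad (rear edge 80 mm high), with a bat toggle and, 56 mm behind it, a knob
- bay_seat (a point): point on the deck's surface below the centre of a jar that touches the bay's back stop; axes as paint_mixer. The bay is a channel along x, open to the front and above: rails 18 mm high, inner faces at y = +-23.5 mm, back stop at x = +21.5 mm; right rail from x = -46 mm (flared lead-in from -66 mm), left rail from x = -8 mm. A locked jar has 2.5 mm of play to the front
- bay_mouth (a point): point on the deck's surface 55 mm in front of bay_seat, on the middle line of the bay: a jar set down here stands wholly on the deck, clear of rails and catch. The deck's front edge is 25 mm in front of this point, its side edges 40 mm to the right and 44 mm to the left
- pawl_pivot (a point): pivot of the spring catch at deck level, left of the bay's mouth, on a pin 18 mm high: 46 mm in front of bay_seat and 27 mm to its left. The shut catch runs from here 27 mm to the rear and inward across the channel; its tip is 24 mm in front and 11 mm left of bay_seat
- bay_pawl (a joint): angle of the spring catch, a black finger 27 mm long, 15 mm high. 0 = shut (its spring holds it there), grows as it is pushed outward, to 0.80 rad. A jar pushed to the rear swings it aside by about 0.55 rad against about 1 to 2 N; it springs shut behind the jar when the jar is within about 2 mm of bay_seat, and then blocks its return
- toggle_bat (a joint): the mixer's bat toggle: -0.26 = leaning to the front (off), 0 = square to the sloping console, +0.26 = leaning to the rear (on). It pivots at console level about the mixer's y axis; over centre: its spring holds it at either stop, takes about 4 N at the tip to leave a stop, falls to nothing at 0 and then throws it to the other stop
- bat_tip (a point): tip of the steel bat, 36 mm from its pivot, the tip 8 mm thick; the lowest 10 mm is inside a brass bushing. Off, it leans to the front 0.52 rad from vertical; on, it is within a hundredth of vertical; the tip then is 18 mm further to the mixer's rear and 5 mm higher
- lamp_head (a point): centre of the magnifier lamp's round head, a fixed obstacle: a black ring about 150 mm across that hangs between about 180 and 245 mm above the bench, beyond the two paints; its arm, 250 mm up, runs from it to the left. Carry the jar between the head and the robot
- knob_mark (a point): white mark on the speed knob, 10 mm from the knob's axis; knob 29 mm across its skirt and 14 mm high, behind the toggle on the console
Not all that is in view belongs to the job. Leave any blue or orange look-alike of the wide_jar alone.

How it is judged:
By the outcome, as a careful person would: the job done as asked, in the order asked, and still so for the second after the job is handed in, with the robot touching nothing.
It also fails if it takes over 51 s, if anything falls off the work surface, if the arm or the gripper's body presses on something with over 40 N, if the wrist force passes 120 N, or if a joint passes its speed limit or range.

## Working session

There is one attempt and no reset: what is moved stays moved. The work goes in short steps, Python scripts to look and compute and a tool call to move; the robot and the scene stay as the last step left them, time stands still between calls to the robot, and variables do not carry over. Pictures are saved under pics/ and viewed, and the job is handed in when it is done.

Besides the shell and the picture viewer there is one more tool, called after "Call:" by a JSON object that holds its "api" and its "payload". play_rows: Moves the arm, as the interface text tells. Its arguments: {"type":"object","properties":{"motion":{"type":"array"},"squeeze":{"type":"number"}},"required":["motion"]}

```bash
ls; mkdir -p pics; cat > h.py <<'E'
from workcell import r
import numpy as np, cv2
def snap(n,tag):
    im=r.camera(n); cv2.imwrite(f'pics/{tag}.png',im[:,:,::-1]); return im
E
python3 - <<'E'
from h import *
for n in ('scene','top'):
    snap(n,n+'0'); c=r.calibration(n); print(n,np.round(c['camera_matrix'],1).tolist(),np.round(c['extrinsics'],4).tolist())
print(r.sense())
E
```

```text
pics
scene [[583.0, 0.0, 321.6], [0.0, 583.0, 232.5], [0.0, 0.0, 1.0]] [[-0.5502, -0.8348, 0.02, 0.1437], [-0.3882, 0.2345, -0.8913, 0.3714], [0.7393, -0.4982, -0.4531, 0.8315], [0.0, 0.0, 0.0, 1.0]]
top [[476.3, 0.0, 320.9], [0.0, 476.3, 230.3], [0.0, 0.0, 1.0]] [[-0.025, -0.9997, 0.0017, -0.15], [-0.9914, 0.0246, -0.1284, 0.5233], [0.1283, -0.0049, -0.9917, 1.1207], [0.0, 0.0, 0.0, 1.0]]
{'time_s': 0.1, 'joint_pos': array([-1.33690273e+00,  2.64698157e-01,  1.60522230e+00,  3.40836447e-05,
        1.27373830e+00, -3.68552236e-02]), 'qvel': array([-0.000375  , -0.00282642, -0.0022109 , -0.00010882, -0.00017661,
        0.00127636]), 'joint_torque': array([-4.56086718e-04, -5.16709399e+01, -3.68589520e+01, -1.23231139e-04,
        6.22252017e-03, -3.64891127e-05]), 'position': array([ 0.18042125, -0.64978123,  0.24408099]), 'orientation': array([-1.32381672,  1.00858846, -1.00596394]), 'ft_force': array([ 0.42948062, -0.15725173, -0.17008914]), 'moment': array([ 0.00794557, -0.0196732 , -0.02495693]), 'gripper_width': 0.08554066918188737}
```

View pics/scene0.png

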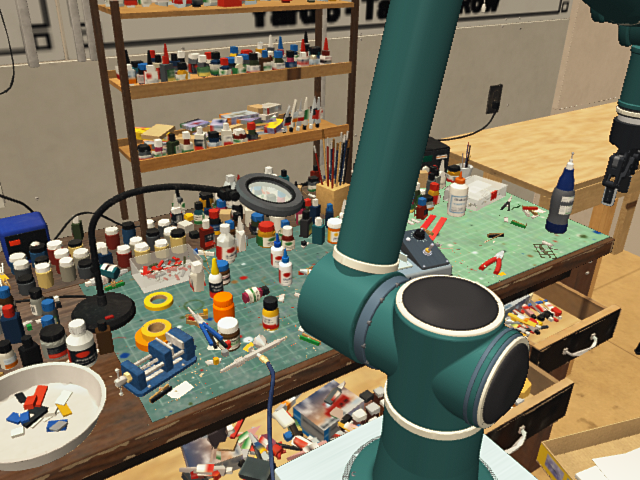

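View pics/top0.png

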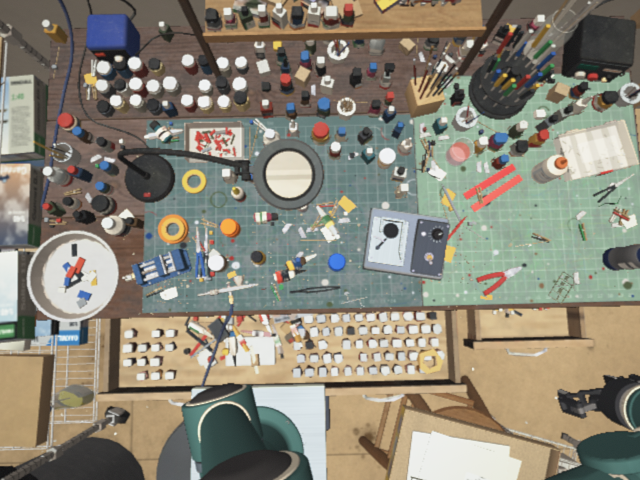

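```bash
python3 - <<'E'
import cv2
a=cv2.imread('pics/scene0.png');b=cv2.imread('pics/top0.png')
cv2.imwrite('pics/c1.png',cv2.resize(a[270:370,180:320],None,fx=5.6,fy=5.6,interpolation=cv2.INTER_CUBIC))
cv2.imwrite('pics/c2.png',cv2.resize(b[200:300,180:310],None,fx=6,fy=6,interpolation=cv2.INTER_CUBIC))
cv2.imwrite('pics/c3.png',cv2.resize(b[195:295,350:460],None,fx=6,fy=6,interpolation=cv2.INTER_CUBIC))
E
```

```text
(no output)
```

View pics/c1.png

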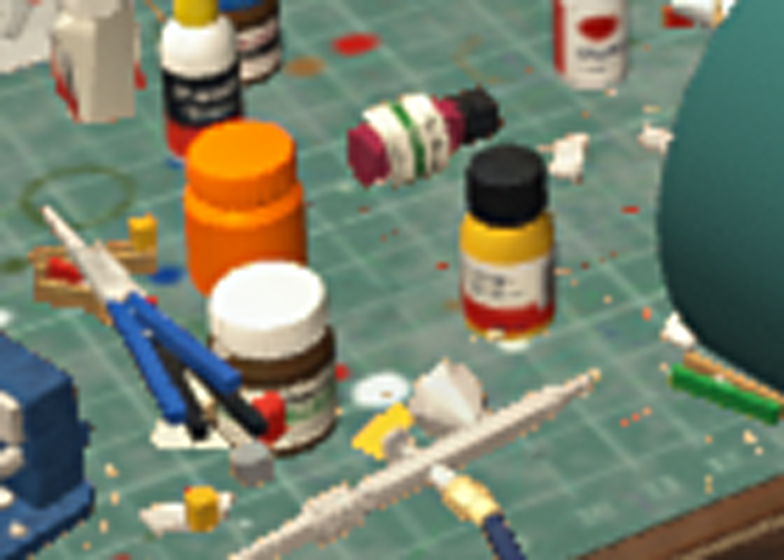

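View pics/c2.png

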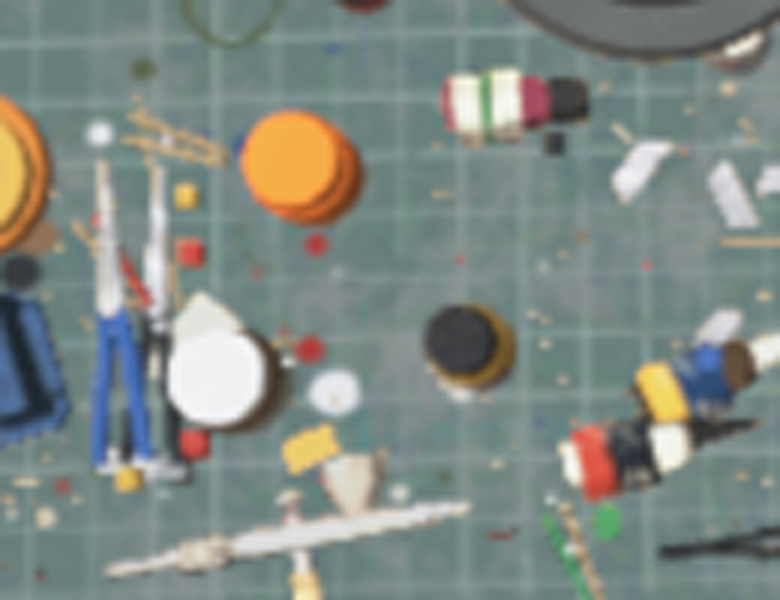

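View pics/c3.png

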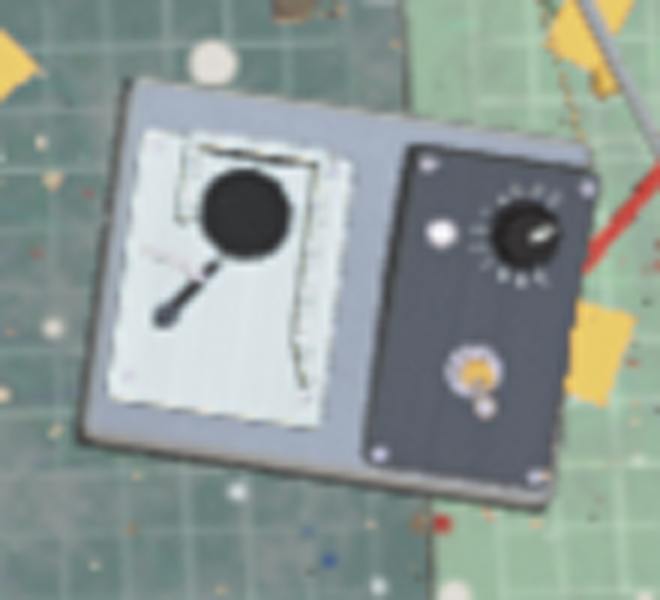

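```bash
cat >> h.py <<'E'
def pix2w(n,uv,z):
    c=r.calibration(n);K=np.array(c['camera_matrix']);T=np.array(c['extrinsics'])
    d=T[:3,:3].T@np.linalg.inv(K)@np.array([uv[0],uv[1],1.]); o=-T[:3,:3].T@T[:3,3]
    return o+d*(z-o[2])/d[2]
def w2pix(n,p):
    c=r.calibration(n);K=np.array(c['camera_matrix']);T=np.array(c['extrinsics'])
    q=K@(T[:3,:3]@np.asarray(p)+T[:3,3]); return q[:2]/q[2]
E
python3 - <<'E'
from h import *
np.set_printoptions(precision=4,suppress=True)
f=lambda x,y,ox,oy:(ox+x/6-.4,oy+y/6-.4)
j=pix2w('top',f(216,377,180,200),.055); s=pix2w('top',f(460,338,180,200),.067)
print('jar',j,'slim',s,np.linalg.norm((j-s)[:2]))
print('scene lid px',w2pix('scene',j),w2pix('scene',s), 'lid obs', (180+269/5.6,270+293/5.6),(180+507/5.6,270+167/5.6))
print('orange',pix2w('top',f(290,158,180,200),.06))
c=[f(*p,350,195) for p in ((132,78),(598,150),(548,497),(85,434))]
P=[pix2w('top',u,.043) for u in c]; print(np.array(P))
print([np.linalg.norm(P[i]-P[(i+1)%4]) for i in range(4)])
d=[f(*p,350,195) for p in ((150,128),(355,158),(320,428),(108,398))]
D=[pix2w('top',u,.055) for u in d]; print(np.array(D));print([np.linalg.norm(D[i]-D[(i+1)%4]) for i in range(4)])
print('disc',pix2w('top',f(246,213,350,195),.055))
for nm,u,z in (('tip',(485,405),.09),('tipz.1',(485,405),.1),('bush',(474,371),.075),('pivot',(166,316),.073),('pawltip',(215,265),.07)): print(nm,pix2w('top',f(*u,350,195),z))
E
```

```text
jar [0.4463 0.0871 0.055 ] slim [ 0.4584 -0.0104  0.067 ] 0.0982684606293561
scene lid px [228.9775 322.888 ] [271.3896 299.3128] lid obs (228.03571428571428, 322.32142857142856) (270.5357142857143, 299.82142857142856)
orange [0.5318 0.0571 0.06  ]
[[ 0.5705 -0.287   0.043 ]
 [ 0.5365 -0.4733  0.043 ]
 [ 0.3982 -0.4452  0.043 ]
 [ 0.4277 -0.2629  0.043 ]]
[np.float64(0.18930238070914782), np.float64(0.14108145322230684), np.float64(0.1847071006277656), np.float64(0.14482836601636054)]
[[ 0.548  -0.2921  0.055 ]
 [ 0.5339 -0.3731  0.055 ]
 [ 0.4271 -0.3541  0.055 ]
 [ 0.441  -0.2713  0.055 ]]
[np.float64(0.08225018468059575), np.float64(0.10845796556047484), np.float64(0.08397685460485654), np.float64(0.10901486996273176)]
disc [ 0.5129 -0.3288  0.055 ]
tip [ 0.4326 -0.4113  0.09  ]
tipz.1 [ 0.432 -0.409  0.1  ]
bush [ 0.4466 -0.4112  0.075 ]
pivot [ 0.4711 -0.2932  0.073 ]
pawltip [ 0.4909 -0.3135  0.07  ]
```

```bash
cat >> h.py <<'E'
from scipy.spatial.transform import Rotation as Ro
np.set_printoptions(precision=4,suppress=True)
def go(p,yaw=None,Rt=None):
    """print shift(cm, tool axes) and turn for target TCP p"""
    s=r.sense();R0=Ro.from_rotvec(s['orientation'])
    print('pos',s['position'],'f',s['ft_force'],'w',s['gripper_width'],'t',s['time_s'],'q',s['joint_pos'])
    print('R cols',R0.as_matrix().tolist())
    d=R0.inv().apply(np.asarray(p)-s['position'])*100
    if yaw is not None:
        # jaws (tool x) along direction yaw (either sign closest), tool y down
        best=None
        for a in (yaw,yaw+np.pi):
            x=np.array([np.cos(a),np.sin(a),0]);y=np.array([0,0,-1.]);Rt=Ro.from_matrix(np.column_stack([x,y,np.cross(x,y)]))
            rv=(R0.inv()*Rt).as_rotvec()
            print('  yaw opt',round(a,3),'turn',rv)
    print('shift cm',d)
SEAT=np.array([.5124,-.3289,.055]); YAW=-0.178
EX=np.array([np.cos(YAW),np.sin(YAW),0]);EY=np.array([-np.sin(YAW),np.cos(YAW),0])
E
python3 - <<'E'
from h import *
go([.4463,.0871,.15],np.pi/2)
print('lamp',pix2w('top',(288,172),.21))
E
```

```text
pos [ 0.1804 -0.6498  0.2441] f [ 0.4295 -0.1573 -0.1701] w 0.08554066918188737 t 0.1 q [-1.3369  0.2647  1.6052  0.      1.2737 -0.0369]
R cols [[0.2674429431852736, -0.0004471506863653607, 0.9635735945928895], [-0.9635714888415923, 0.0020173990823141863, 0.26744329491041596], [-0.002063499938356861, -0.9999978650763242, 0.00010867749555570905]]
  yaw opt 1.571 turn [-0.003  -2.8709 -0.0002]
  yaw opt 4.712 turn [ 0.0002  0.2707 -0.0021]
shift cm [-63.8736   9.5448  45.3257]
lamp [ 0.6207 -0.0967  0.21  ]
```

Call:
{"api": "play_rows", "payload": {"motion": [[-1,-23,0,29,0,0.27,0],[-1,-23,0,29,0,0.27,0],[-1,-23,0,29,0,0.27,0],[-1,-23,0,29,0,0.27,0],[-1,-23,0,29,0,0.27,0],[-1,-23,0,29,0,0.27,0],[-1,-23,0,29,0,0.27,0],[-1,-23,0,29,0,0.27,0]]}}

```text
time_s: 0.9
position: [0.3998, -0.3469, 0.2441]
orientation: [-1.208, 1.209, -1.203]
ft_force: [-0.4, -0.3, 0.2]
gripper_width: 0.0852
```

```bash
python3 - <<'E'
from h import *
go([.4463,.0871,.15],-np.pi/2)
E
```

```text
pos [ 0.3998 -0.3469  0.2441] f [-0.3873 -0.3316  0.1957] w 0.085228919474878 t 0.9 q [-0.7633 -0.01    1.913   0.0027  1.2415  0.8029]
R cols [[0.003699162186750149, -0.00034785785765217847, 0.9999930975731919], [-0.9999857992484276, 0.0038350787132684916, 0.003700469260350281], [-0.0038363394792275685, -0.9999925855556001, -0.000333666339649874]]
  yaw opt -1.571 turn [ 0.0003  0.0037 -0.0038]
  yaw opt 1.571 turn [-0.006  -3.1379 -0.0005]
shift cm [-43.3463   9.5744   4.812 ]
```

Call:
{"api": "play_rows", "payload": {"motion": [[-1,-43.3,0,2,0,0,0],[-1,-43.3,0,2,0,0,0],[-1,-43.3,0,2,0,0,0],[-1,-43.3,0,2,0,0,0],[-1,-43.3,0,2,0,0,0],[-1,-43.3,0,2,0,0,0],[-1,-43.3,0,2,0,0,0],[-1,-43.3,0,2,0,0,0]]}}

```text
time_s: 1.7
position: [0.4159, 0.0509, 0.2456]
orientation: [-1.208, 1.208, -1.204]
ft_force: [1.1, -0.5, -0.9]
gripper_width: 0.0852
```

Call:
{"api": "play_rows", "payload": {"motion": [[-1,-6,8,3,0,0,0],[-1,-6,12,3,0,0,0]]}}

```text
time_s: 1.9
position: [0.4416, 0.1, 0.1638]
orientation: [-1.202, 1.201, -1.204]
ft_force: [0.8, -0.7, 0.8]
gripper_width: 0.0853
```

```bash
python3 - <<'E'
from h import *
a=snap('scene','s1');b=snap('top','t1')
cv2.imwrite('pics/s1c.png',cv2.resize(a[200:370,150:350,::-1],None,fx=3.5,fy=3.5))
cv2.imwrite('pics/t1c.png',cv2.resize(b[200:300,180:310,::-1],None,fx=6,fy=6,interpolation=cv2.INTER_CUBIC))
go([.4463,.0871,.036],-np.pi/2)
E
```

```text
pos [0.4342 0.0982 0.1557] f [-0.7807 -0.1718 -0.4197] w 0.08518718796046237 t 2.0 q [ 0.1634 -0.0944  2.1641  0.0047  1.0834  1.725 ]
R cols [[0.006939936490045595, -0.012012758617031771, 0.9999037608249721], [-0.9999731519915638, 0.002268660539703149, 0.006967673601178892], [-0.002352143186777622, -0.9999252706126417, -0.011996691738324017]]
  yaw opt -1.571 turn [ 0.012   0.007  -0.0023]
  yaw opt 1.571 turn [-0.0036 -3.1346 -0.0188]
shift cm [ 1.1495 11.9526  1.3434]
```

View pics/s1c.png

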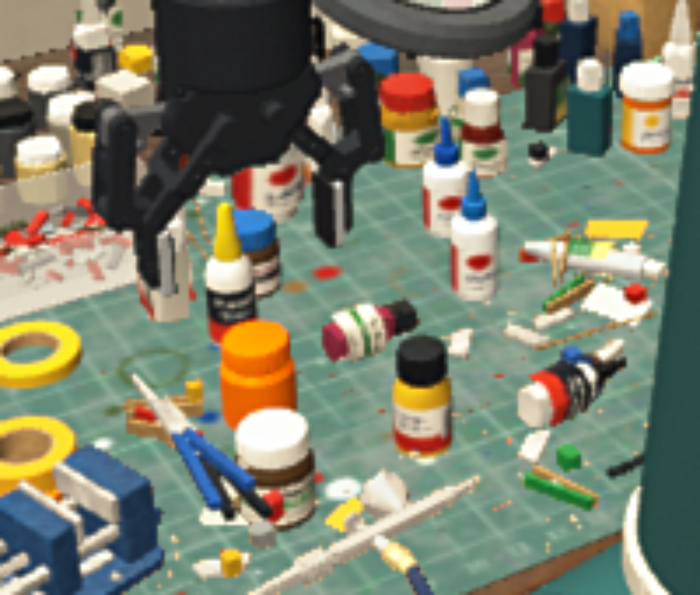

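View pics/t1c.png

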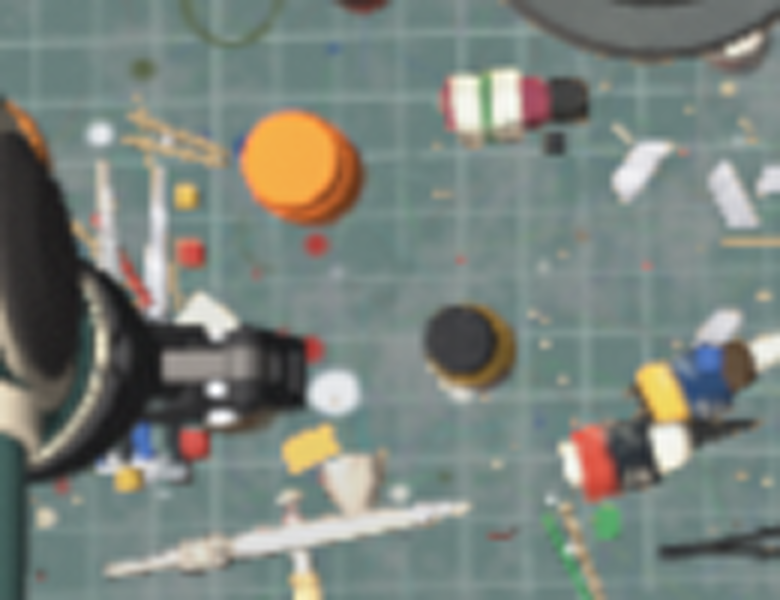

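Call:
{"api": "play_rows", "payload": {"motion": [[-1,1.15,2,1.3,0.012,0.007,-0.002],[-1,1.15,4,1.3,0.012,0.007,-0.002],[-1,1.15,6,1.3,0.012,0.007,-0.002],[-1,1.15,8,1.34,0.012,0.007,-0.002],[-1,1.15,10,1.34,0.012,0.007,-0.002],[-1,1.15,11.5,1.34,0.012,0.007,-0.002],[-1,1.15,11.95,1.34,0.012,0.007,-0.002],[-1,1.15,11.95,1.34,0.012,0.007,-0.002]]}}

```text
time_s: 2.8
position: [0.4462, 0.0865, 0.0364]
orientation: [-1.209, 1.21, -1.209]
ft_force: [-0.1, 0.5, 0.8]
gripper_width: 0.0855
```

```bash
python3 - <<'E'
from h import *
a=snap('scene','s2');b=snap('top','t2')
cv2.imwrite('pics/s2c.png',cv2.resize(a[270:370,180:320,::-1],None,fx=5.6,fy=5.6,interpolation=cv2.INTER_CUBIC))
go([.4463,.0871,.036],-np.pi/2)
E
```

```text
pos [0.4473 0.0869 0.0373] f [ 0.3101 -0.0608  0.4936] w 0.08514544878710215 t 2.9 q [0.137  0.0875 2.2428 0.0003 0.8095 1.7081]
R cols [[-0.0004716617831645453, 0.0017186345355584276, 0.9999984119139866], [-0.9999997829582228, 0.00045920904984847466, -0.00047245164362019754], [-0.00046002029229602615, -0.9999984177099389, 0.0017184175711836835]]
  yaw opt -1.571 turn [-0.0017 -0.0005 -0.0005]
  yaw opt 1.571 turn [ 0.0007  3.1411 -0.0027]
shift cm [-0.0221  0.1268 -0.0973]
```

View pics/s2c.png

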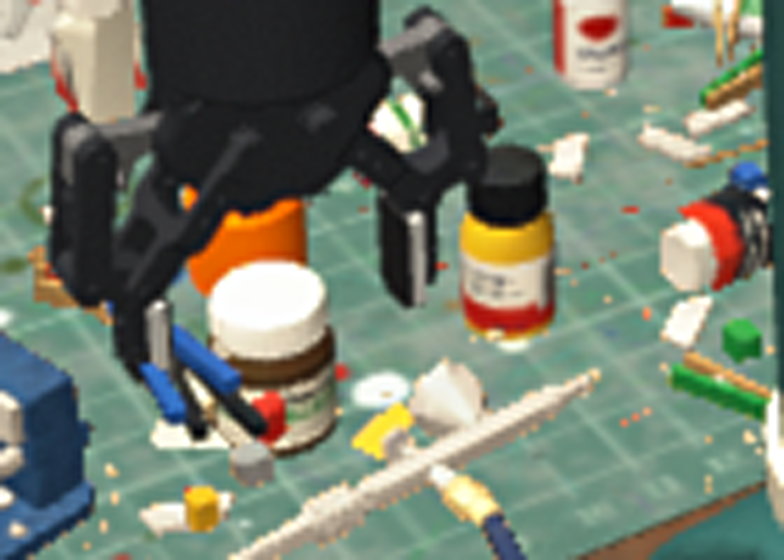

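Call:
{"api": "play_rows", "payload": {"motion": [[1,0,0.1,-0.1,0,0,0],[1,0,0.1,-0.1,0,0,0],[1,0,0.1,-0.1,0,0,0],[1,0,0.1,-0.1,0,0,0],[1,0,0.1,-0.1,0,0,0],[1,0,0.1,-0.1,0,0,0],[1,0,0.1,-0.1,0,0,0],[1,0,0.1,-0.1,0,0,0]], "squeeze": 35}}

```text
time_s: 3.7
position: [0.4469, 0.0871, 0.0371]
orientation: [-1.206, 1.208, -1.21]
ft_force: [-1.6, 1.4, 5.7]
gripper_width: 0.0393
```

```bash
python3 - <<'E'
from h import *
a=snap('scene','s3')
cv2.imwrite('pics/s3c.png',cv2.resize(a[270:370,180:320,::-1],None,fx=5.6,fy=5.6,interpolation=cv2.INTER_CUBIC))
go([.4463,.0871,.036],-np.pi/2)
E
```

```text
pos [0.4469 0.0871 0.0371] f [-1.0571  0.9512  5.4797] w 0.039448923149388644 t 3.75 q [0.1375 0.0865 2.2442 0.0005 0.8081 1.7083]
R cols [[-0.00029489804414589704, 0.0027419041418665913, 0.9999961974911806], [-0.9999997007671586, 0.0007143815576941548, -0.0002968578504592978], [-0.0007151927970216465, -0.9999959858022766, 0.0027416926516746765]]
  yaw opt -1.571 turn [-0.0027 -0.0003 -0.0007]
  yaw opt 1.571 turn [ 0.0011  3.1413 -0.0043]
shift cm [ 0.001   0.1142 -0.0609]
```

View pics/s3c.png

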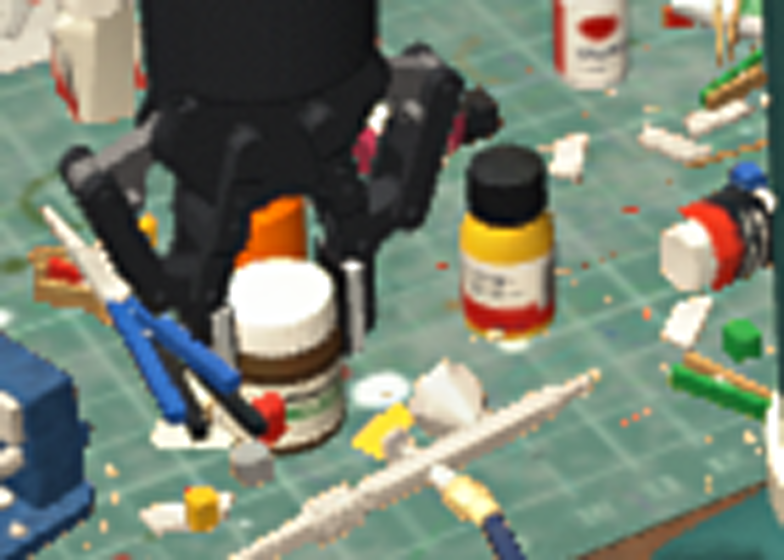

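```bash
python3 - <<'E'
from h import *
for z in (.02,.03,.04,.05,.06): print(z,[(w2pix('scene',[.4469+dx,.0871-.021,z])-[180,270])*5.6 for dx in(-.011,.011)],[(w2pix('scene',[.4469+dx,.0871+.021,z])-[180,270])*5.6 for dx in(-.011,.011)], (w2pix('scene',[.4469,.0871,z])-[180,270])*5.6)
a=cv2.imread('pics/s3.png')
cv2.imwrite('pics/s3d.png',cv2.resize(a[305:355,205:265],None,fx=12,fy=12,interpolation=cv2.INTER_LANCZOS4))
E
```

```text
0.02 [array([349.3783, 376.7189]), array([320.7315, 343.5388])] [array([235.9312, 417.4568]), array([208.4097, 383.051 ])] [279.042  379.8783]
0.03 [array([348.154, 352.838]), array([319.4094, 319.8698])] [array([234.2101, 393.2857]), array([206.6009, 359.0952])] [277.5267 355.96  ]
0.04 [array([346.9196, 328.7608]), array([318.0766, 296.0091])] [array([232.4747, 368.9123]), array([204.7772, 334.9417])] [275.9989 331.8447]
0.05 [array([345.675 , 304.4849]), array([316.7329, 271.9544])] [array([230.7246, 344.3337]), array([202.9385, 310.588 ])] [274.4584 307.53  ]
0.06 [array([344.4201, 280.0079]), array([315.3783, 247.7033])] [array([228.9597, 319.5476]), array([201.0844, 286.0317])] [272.9052 283.0134]
```

View pics/s3d.png

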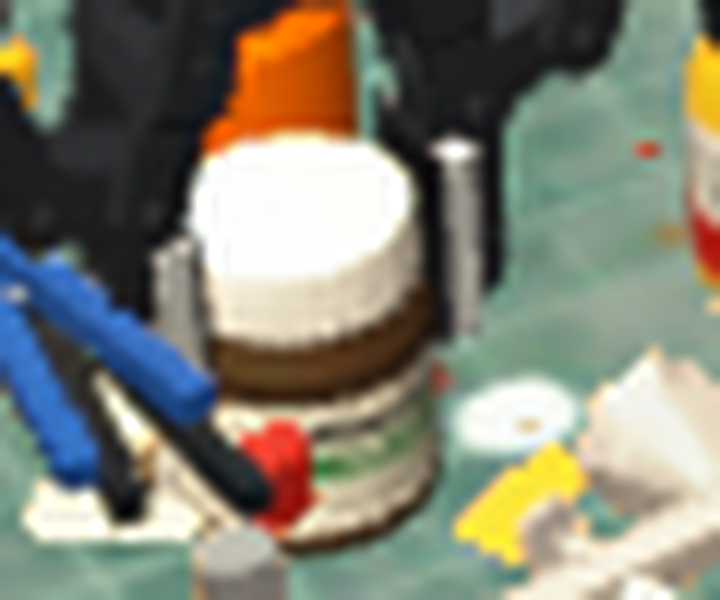

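```bash
python3 - <<'E'
from h import *
b=snap('top','t3')
cv2.imwrite('pics/t3c.png',cv2.resize(b[225:295,180:280,::-1],None,fx=8,fy=8,interpolation=cv2.INTER_LANCZOS4))
f=lambda p:(w2pix('top',p)-[180,225])*8
print(f([.4469,.0871,.055]),f([.4469,.0871,.0]),f([.4579,.0871,.055]),f([.4469,.0671,.055]))
E
```

```text
[284.9633 297.5806] [323.665  308.5933] [285.0888 260.304 ] [352.8685 295.8919]
```

View pics/t3c.png

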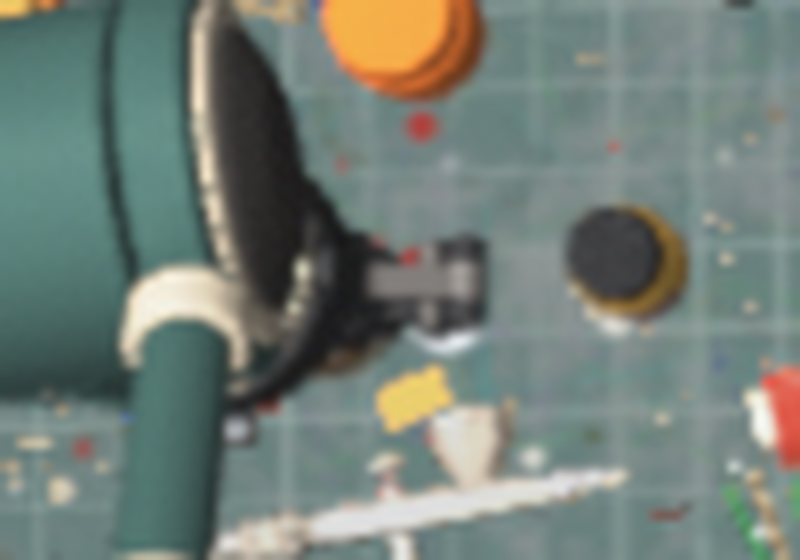

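```bash
cat >> h.py <<'E'
def overlay(tag,out,box,k,x,y,z0=0.,cam='scene',tilt=(0,0)):
    a=cv2.imread(f'pics/{tag}.png');x0,y0,x1,y1=box
    c=cv2.resize(a[y0:y1,x0:x1],None,fx=k,fy=k,interpolation=cv2.INTER_CUBIC)
    t=np.linspace(0,2*np.pi,60)
    for z,rr in ((0,.0215),(.041,.0215),(.055,.02)):
        p=np.array([((w2pix(cam,[x+tilt[0]*z+rr*np.cos(q),y+tilt[1]*z+rr*np.sin(q),z0+z])-[x0,y0]+.5)*k) for q in t])
        cv2.polylines(c,[p.astype(int)],True,(0,0,255),1)
    cv2.imwrite(f'pics/{out}.png',c); return c
E
python3 - <<'E'
from h import *
A=overlay('scene0','o0',(205,300,265,355),8,.4463,.0871)
B=overlay('s3','o3',(205,300,265,355),6.5,.4463,.0871)
A=overlay('scene0','o0',(205,300,265,355),6.5,.4463,.0871)
cv2.imwrite('pics/o.png',np.hstack([A,B]))
E
```

```text
(no output)
```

View pics/o.png

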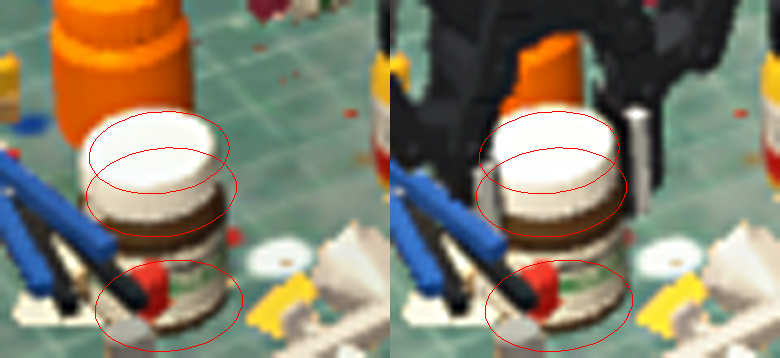

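Call:
{"api": "play_rows", "payload": {"motion": [[1,0,-1,0,0,0,0],[1,0,-3,0,0,0,0],[1,0,-5,-0.5,0,0,0],[1,0,-7,-1,0,0,0],[1,0,-8,-1.5,0,0,0],[1,0,-8,-1.5,0,0,0]]}}

```text
time_s: 4.4
position: [0.4323, 0.0872, 0.1187]
orientation: [-1.204, 1.206, -1.211]
ft_force: [0.4, 1.0, -0.3]
gripper_width: 0.0396
```

```bash
python3 - <<'E'
from h import *
snap('scene','s4')
s=r.sense();p=s['position'];print(p,s['gripper_width'],s['ft_force'])
overlay('s4','o4',(185,230,285,340),7,p[0],p[1],p[2]-.037)
E
```

```text
[0.4318 0.0871 0.1176] 0.039187615302086615 [ 0.875  -0.0042 -0.9365]
```

View pics/o4.png

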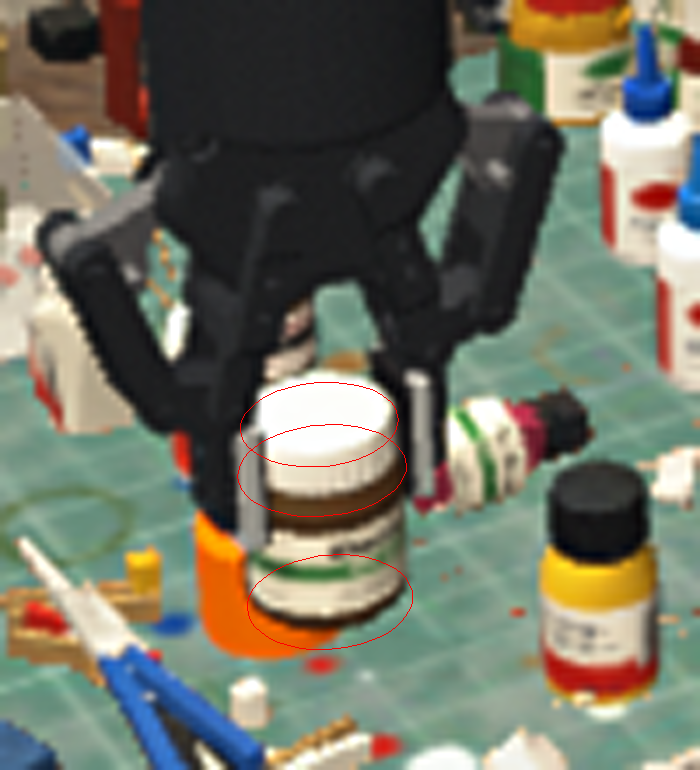

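Call:
{"api": "play_rows", "payload": {"motion": [[1,2,-2.5,-2,0,0,0],[1,7,-2.5,-2,0,0,0],[1,12,-2.5,-2,0,0.05,0],[1,17,-2.5,-2,0,0.1,0],[1,22,-2.5,-2,0,0.178,0],[1,27,-2.5,-2,0,0.178,0],[1,32,-2.5,-1,0,0.178,0],[1,36,-2.5,0,0,0.178,0]]}}

```text
time_s: 5.25
position: [0.4307, -0.2753, 0.1408]
orientation: [-1.115, 1.339, -1.34]
ft_force: [1.6, 0.8, -0.2]
gripper_width: 0.039
```

Call:
{"api": "play_rows", "payload": {"motion": [[1,2,0,1,0,0,0],[1,3,0,2,0,0,0],[1,3,0,2,0,0,0]]}}

```text
time_s: 5.55
position: [0.4453, -0.3091, 0.1396]
orientation: [-1.115, 1.342, -1.34]
ft_force: [-0.2, 1.1, -1.9]
gripper_width: 0.0395
```

```bash
python3 - <<'E'
from h import *
go(np.r_[(SEAT-.055*EX)[:2],.10],YAW-np.pi/2)
snap('top','t5')
b=cv2.imread('pics/t5.png')
cv2.imwrite('pics/t5c.png',cv2.resize(b[195:295,350:460],None,fx=6,fy=6,interpolation=cv2.INTER_CUBIC))
snap('scene','s5')
E
```

```text
pos [ 0.4453 -0.3091  0.1396] f [-0.1934  1.1356 -1.9216] w 0.03945667854453885 t 5.55 q [-0.6548  0.1054  1.9959  0.0039  1.0406  1.0954]
R cols [[-0.18035414908890196, 0.0018587115051691416, 0.9835999827663473], [-0.983596914243549, 0.0027913212595237213, -0.18035886120785544], [-0.003080778633149095, -0.9999943768427733, 0.0013247965303581632]]
  yaw opt -1.749 turn [-0.0013 -0.0033 -0.0031]
  yaw opt 1.393 turn [ 0.0048  3.1382 -0.0021]
shift cm [0.7674 3.9598 1.4493]
```

View pics/t5c.png

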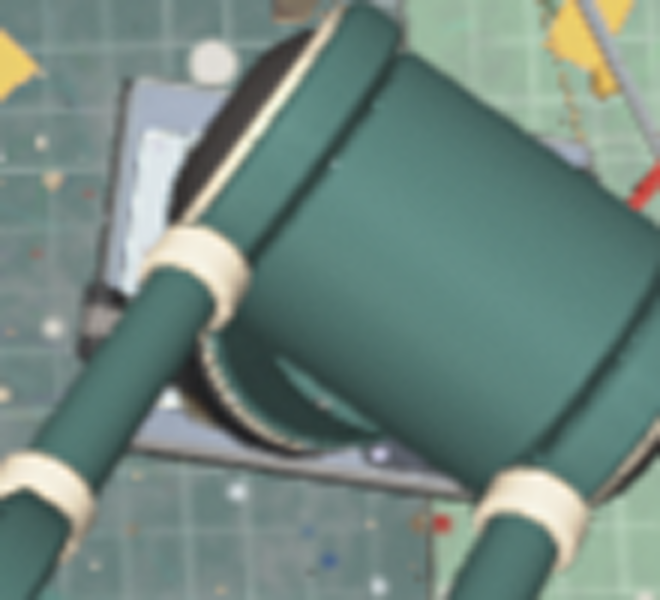

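View pics/s5.png

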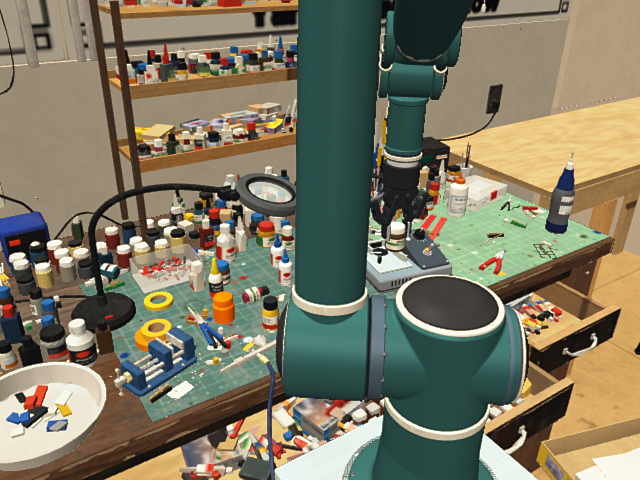

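```bash
cat >> h.py <<'E'
def mix(im,out,box,k):
    x0,y0,x1,y1=box
    c=cv2.resize(im[y0:y1,x0:x1,::-1],None,fx=k,fy=k,interpolation=cv2.INTER_CUBIC)
    def P(a,b,z,col=(0,0,255)):
        q=(w2pix('scene',SEAT+a*EX+b*EY+[0,0,z])-[x0,y0]+.5)*k; return tuple(int(v) for v in q)
    def L(pts,col): cv2.polylines(c,[np.array([P(*p) for p in pts])],False,col,1)
    L([(-.080,-.04,0),(-.08,.044,0),(.027,.044,0),(.027,-.04,0),(-.08,-.04,0)],(0,0,255))
    L([(.0215,-.0235,.018),(-.046,-.0235,.018),(-.046,-.0235,0)],(255,0,0))
    L([(.0215,.0235,.018),(-.008,.0235,.018),(-.008,.0235,0)],(255,0,0))
    L([(-.046,.027,0),(-.046,.027,.018),(-.024,.011,.015)],(0,255,255))
    cv2.imwrite(f'pics/{out}.png',c)
E
python3 - <<'E'
from h import *
mix(cv2.imread('pics/s5.png')[:,:,::-1],'m5',(355,190,465,300),7)
E
```

View pics/m5.png

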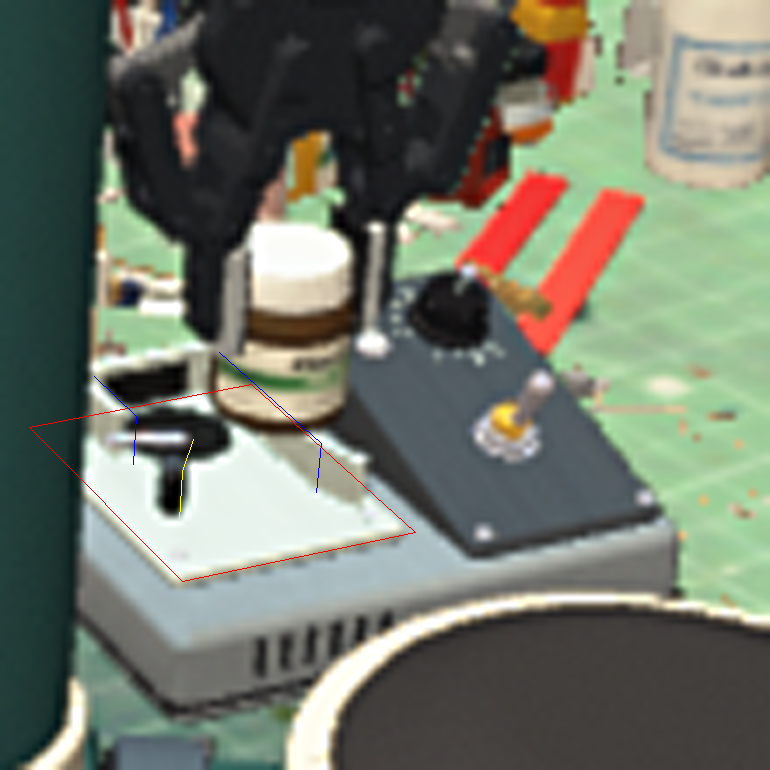

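```bash
python3 - <<'E'
from h import *
s=r.sense();p=s['position']
overlay('s5','o5',(370,205,425,260),12,p[0],p[1],p[2]-.036)
a=cv2.imread('pics/s5.png')
cv2.imwrite('pics/m5b.png',cv2.resize(a[235:295,360:430],None,fx=11,fy=11,interpolation=cv2.INTER_CUBIC))
E
```

```text
(no output)
```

View pics/o5.png

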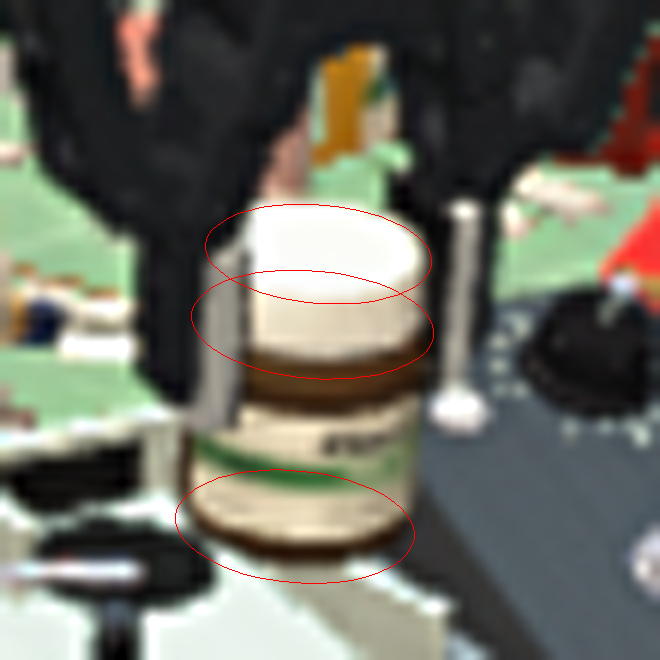

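View pics/m5b.png

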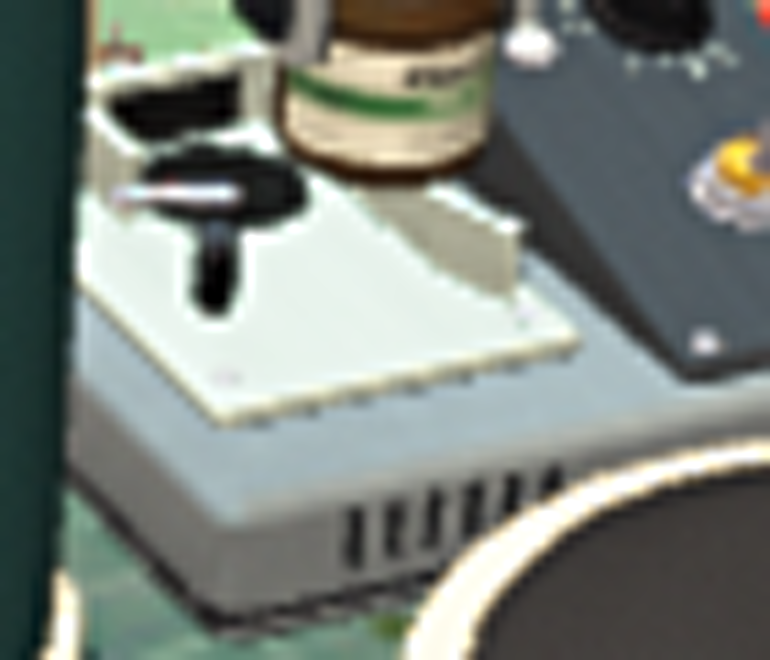

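```bash
python3 - <<'E'
from h import *
g=lambda x,y:(360+x/11-.5,235+y/11-.5)
fl=pix2w('scene',g(223,420),.055);fr=pix2w('scene',g(578,342),.055)
print(fl,fr,np.linalg.norm(fl-fr))
pv=pix2w('scene',g(213,305),.055);print('pivot base',pv)
pt=pix2w('scene',g(215,225),.073);print('pin top',pt)
for q in (fl,fr,pv,pt): 
    d=q-SEAT; print(d@EX,d@EY)
E
```

```text
[ 0.4422 -0.2697  0.055 ] [ 0.4287 -0.3505  0.055 ] 0.08190990484368665
pivot base [ 0.4792 -0.2965  0.055 ]
pin top [ 0.4806 -0.2966  0.073 ]
-0.07955913109519042 0.045830808016882225
-0.07855242210687147 -0.036072910143617916
-0.03838549728209954 0.025985938975253788
-0.03702960744590966 0.026113935417723378
```

Call:
{"api": "play_rows", "payload": {"motion": [[1,0.57,0,1.45,0,-0.003,0],[1,0.57,1.5,1.45,0,-0.003,0],[1,0.57,3,1.45,0,-0.003,0],[1,0.57,4,1.45,0,-0.003,0],[1,0.57,4.3,1.45,0,-0.003,0],[1,0.57,4.3,1.45,0,-0.003,0]]}}

```text
time_s: 6.25
position: [0.4567, -0.3141, 0.0953]
orientation: [-1.118, 1.342, -1.333]
ft_force: [-0.3, 0.2, -1.4]
gripper_width: 0.039
```

```bash
sed -i 's/^SEAT=.*;/SEAT=np.array([.5128,-.3269,.055]);/' h.py; python3 - <<'E'
from h import *
go(np.r_[(SEAT-.055*EX)[:2],.092],YAW-np.pi/2)
im=snap('scene','s6')
mix(im,'m6',(355,205,425,285),9)
E
```

```text
pos [ 0.4567 -0.3141  0.0953] f [-0.3439  0.1967 -1.375 ] w 0.039019686312882745 t 6.25 q [-0.6495  0.1815  2.0012  0.0043  0.9632  1.0952]
R cols [[-0.17542298506938817, -0.0013023707431419895, 0.9844922956223643], [-0.984479855161675, 0.005430389541542041, -0.1754135845659473], [-0.005117723145388109, -0.9999844072283701, -0.002234772904042087]]
  yaw opt -1.749 turn [ 0.0022  0.0017 -0.0051]
  yaw opt 1.393 turn [-0.008  -3.1399 -0.0035]
shift cm [0.2721 0.3287 0.2494]
```

View pics/m6.png

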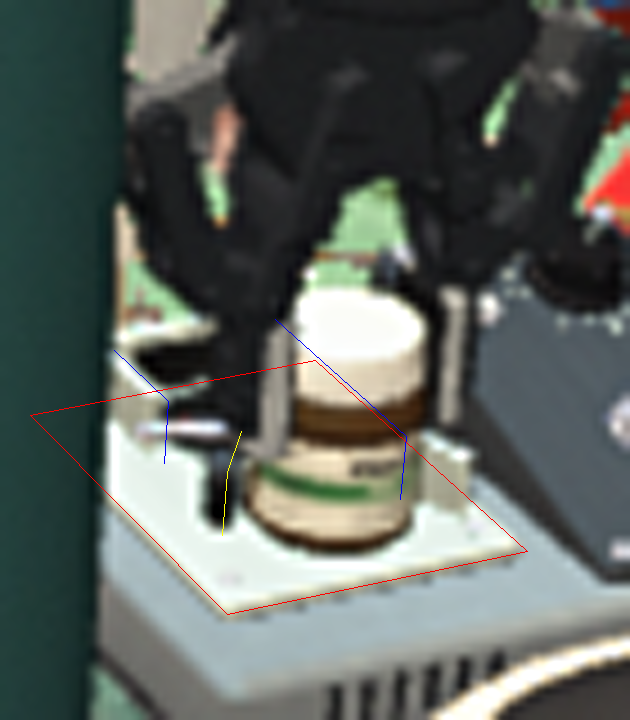

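Call:
{"api": "play_rows", "payload": {"motion": [[1,0.27,0,0.25,0.002,0.002,-0.005],[1,0.27,0.1,0.25,0.002,0.002,-0.005],[1,0.27,0.2,0.25,0.002,0.002,-0.005],[1,0.27,0.3,0.25,0.002,0.002,-0.005]]}}

```text
time_s: 6.7
position: [0.4595, -0.3179, 0.0935]
orientation: [-1.119, 1.338, -1.341]
ft_force: [-0.3, 0.3, -1.8]
gripper_width: 0.0394
```

Call:
{"api": "play_rows", "payload": {"motion": [[1,0,0.1,0,0,0,0],[1,0,0.15,0,0,0,0]]}}

```text
time_s: 6.9
position: [0.4595, -0.3179, 0.0922]
orientation: [-1.119, 1.338, -1.341]
ft_force: [-1.0, 0.9, 3.3]
gripper_width: 0.0396
```

Call:
{"api": "play_rows", "payload": {"motion": [[1,0,0,0.3,0,0,0],[1,0,0,0.6,0,0,0],[1,0,0,0.9,0,0,0],[1,0,0,1.2,0,0,0],[1,0,0,1.5,0,0,0],[1,0,0,1.8,0,0,0]]}}

```text
time_s: 7.5
position: [0.4774, -0.3213, 0.0922]
orientation: [-1.119, 1.338, -1.341]
ft_force: [-1.7, -1.0, 0.5]
gripper_width: 0.0394
```

```bash
python3 - <<'E'
from h import *
go(np.r_[(SEAT)[:2],.092],YAW-np.pi/2)
s=r.sense();d=s['position']-SEAT;print(d@EX,d@EY,s['ft_force']@EX,s['ft_force']@EY)
im=snap('scene','s7')
mix(im,'m7',(355,205,425,285),9)
E
```

```text
pos [ 0.4774 -0.3213  0.0922] f [-1.723  -0.9923  0.4965] w 0.0393593276481803 t 7.5 q [-0.6355  0.2188  1.9624 -0.0004  0.9586  1.1139]
R cols [[-0.17752771969821957, 0.0013111877186268162, 0.9841149269904998], [-0.9841152076100432, -0.0013341901559491554, -0.17752599270886843], [0.0010802265465364447, -0.9999982503601665, 0.0015272155099615992]]
  yaw opt -1.749 turn [-0.0015 -0.0005  0.0011]
  yaw opt 1.393 turn [-0.0017  3.1411 -0.0024]
shift cm [-0.0785  0.027   3.586 ]
-0.03586062747845501 -0.000767293991187355 -1.5200469163768804 -1.2816595374899997
```

View pics/m7.png

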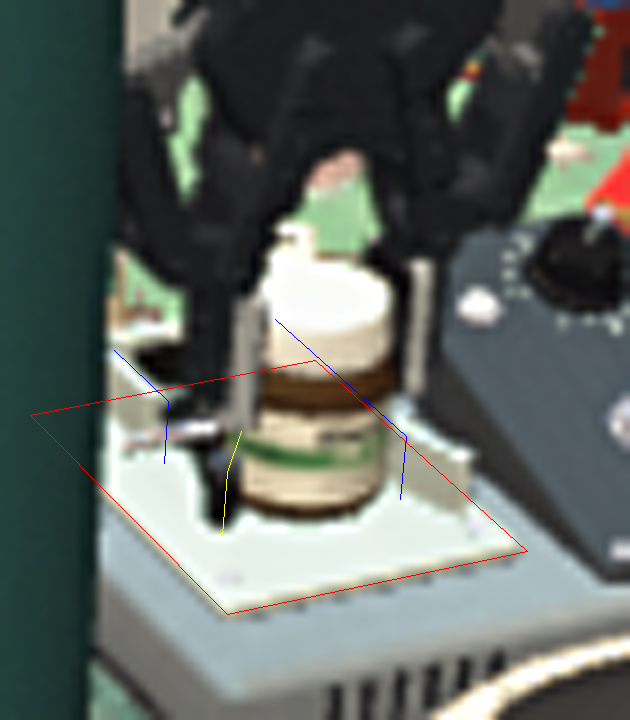

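Call:
{"api": "play_rows", "payload": {"motion": [[1,0,0,0.3,0,0,0],[1,0,0,0.6,0,0,0],[1,0,0,0.9,0,0,0],[1,0,0,1.2,0,0,0],[1,0,0,1.5,0,0,0]]}}

```text
time_s: 8.05
position: [0.4931, -0.3242, 0.0922]
orientation: [-1.118, 1.337, -1.342]
ft_force: [-0.6, -0.6, -0.3]
gripper_width: 0.0395
```

```bash
python3 - <<'E'
from h import *
s=r.sense();d=s['position']-SEAT;print(d@EX,d@EY,s['ft_force']@EX,s['ft_force']@EY,s['ft_force'])
im=snap('scene','s8')
mix(im,'m8',(355,205,425,285),9)
E
```

```text
-0.019840437522880183 -0.0007990595526431565 -0.4888066364506156 -0.7348285552957696 [-0.6112 -0.6367 -0.2733]
```

View pics/m8.png

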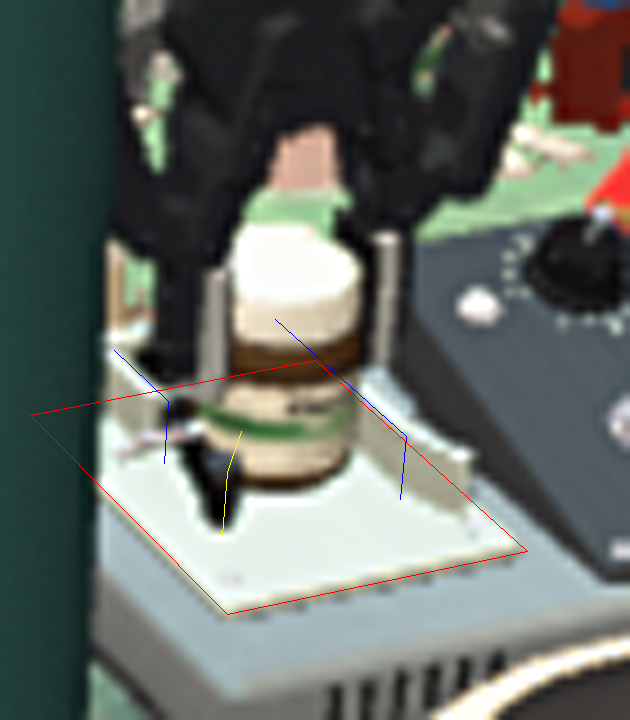

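Call:
{"api": "play_rows", "payload": {"motion": [[1,0,0.05,0.3,0,0,0],[1,0,0.05,0.6,0,0,0],[1,0,0.05,0.9,0,0,0],[1,0,0.05,1.2,0,0,0]]}}

```text
time_s: 8.5
position: [0.5059, -0.3267, 0.0922]
orientation: [-1.118, 1.336, -1.343]
ft_force: [-1.9, 0.2, 2.4]
gripper_width: 0.0388
```

Call:
{"api": "play_rows", "payload": {"motion": [[1,0,0,0.2,0,0,0],[1,0,0,0.4,0,0,0]]}}

```text
time_s: 8.7
position: [0.51, -0.3273, 0.0922]
orientation: [-1.118, 1.336, -1.342]
ft_force: [-1.8, 0.9, 2.0]
gripper_width: 0.0394
```

Call:
{"api": "play_rows", "payload": {"motion": [[1,0,0,0.2,0,0,0],[1,0,0,0.3,0,0,0]]}}

```text
time_s: 8.9
position: [0.5129, -0.3276, 0.0922]
orientation: [-1.118, 1.337, -1.342]
ft_force: [-3.5, 0.7, 5.2]
gripper_width: 0.0395
```

```bash
python3 - <<'E'
from h import *
s=r.sense();d=s['position']-SEAT;print(d@EX,d@EY,s['ft_force']@EX,s['ft_force']@EY,s['ft_force'])
im=snap('scene','s9')
mix(im,'m9',(355,205,425,285),9)
E
```

```text
0.00021035610844870477 -0.0007180315130518204 -3.5291014659625755 0.08553248656360131 [-3.4582  0.709   5.1627]
```

View pics/m9.png

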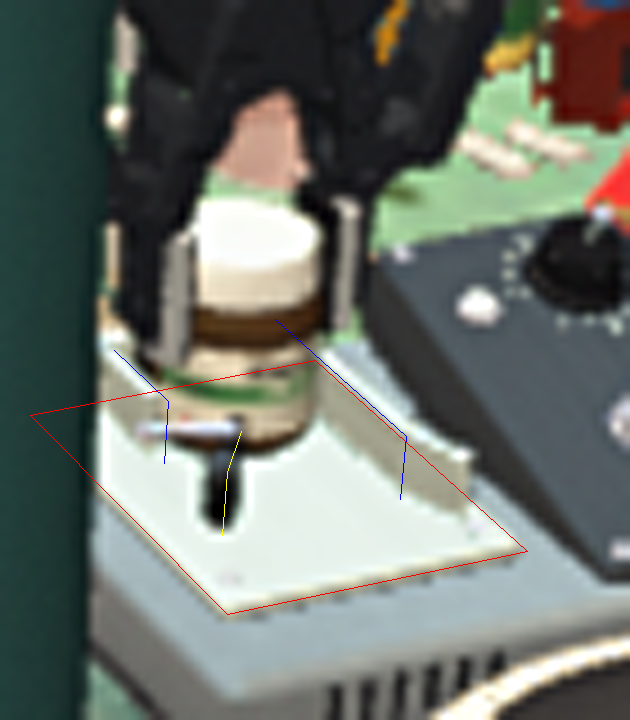

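Call:
{"api": "play_rows", "payload": {"motion": [[1,0,-0.05,0.2,0,0,0],[1,0,-0.05,0.4,0,0,0],[1,0,-0.05,0.4,0,0,0]]}}

```text
time_s: 9.25
position: [0.5135, -0.3277, 0.0923]
orientation: [-1.123, 1.343, -1.337]
ft_force: [-12.1, 1.0, 8.8]
gripper_width: 0.039
```

Call:
{"api": "play_rows", "payload": {"motion": [[1,0,0,-0.2,0,0,0],[1,0,0,-0.4,0,0,0]]}}

```text
time_s: 9.45
position: [0.51, -0.3272, 0.0923]
orientation: [-1.122, 1.342, -1.338]
ft_force: [0.5, -0.9, -0.4]
gripper_width: 0.0391
```

```bash
python3 - <<'E'
from h import *
s=r.sense();d=s['position']-SEAT;print(d@EX,d@EY,s['ft_force']@EX,s['ft_force']@EY,s['ft_force'])
E
```

```text
-0.0027556756704021803 -0.0007509507529224975 0.681456600630565 -0.757595974935203 [ 0.5365 -0.8663 -0.4201]
```

Call:
{"api": "play_rows", "payload": {"motion": [[1,0,0,-0.1,0,0,0],[1,0,0,-0.2,0,0,0],[1,0,0,-0.2,0,0,0]]}}

```text
time_s: 9.75
position: [0.5084, -0.3271, 0.0923]
orientation: [-1.122, 1.34, -1.339]
ft_force: [1.4, -1.0, -0.6]
gripper_width: 0.0395
```

```bash
python3 - <<'E'
from h import *
s=r.sense();d=s['position']-SEAT;print(d@EX,d@EY,s['ft_force']@EX,s['ft_force']@EY,s['ft_force'])
im=snap('scene','s10')
mix(im,'m10',(355,205,425,285),9)
E
```

```text
-0.0042694959319142245 -0.0009267184337167214 1.5467551331016518 -0.7388416509222963 [ 1.3915 -1.001  -0.6289]
```

View pics/m10.png

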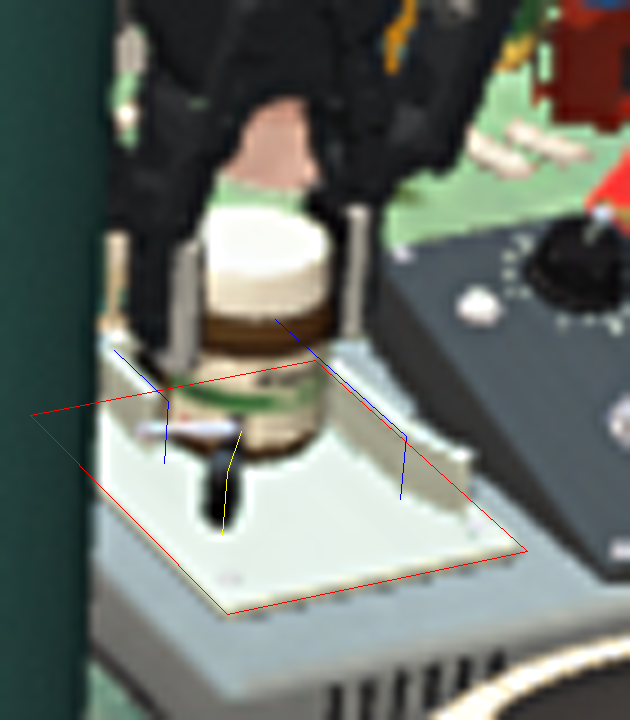

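Call:
{"api": "play_rows", "payload": {"motion": [[1,0,0.05,0.2,0,0,0],[1,0,0.05,0.4,0,0,0],[1,0,0.05,0.6,0,0,0],[1,0,0.05,0.6,0,0,0]]}}

```text
time_s: 10.2
position: [0.5131, -0.3279, 0.0923]
orientation: [-1.124, 1.343, -1.336]
ft_force: [-5.8, 2.1, 7.6]
gripper_width: 0.0393
```

Call:
{"api": "play_rows", "payload": {"motion": [[1,0,0,-0.05,0,0,0],[0.6,0,0,-0.1,0,0,0],[0.3,0,0,-0.1,0,0,0],[-0.2,0,0,-0.1,0,0,0],[-0.4,0,0,-0.1,0,0,0],[-0.4,0,0,-0.1,0,0,0]]}}

```text
time_s: 10.8
position: [0.5121, -0.3276, 0.092]
orientation: [-1.124, 1.343, -1.336]
ft_force: [-0.5, -0.4, -0.4]
gripper_width: 0.0596
```

```bash
python3 - <<'E'
from h import *
s=r.sense();d=s['position']-SEAT;print(d@EX,d@EY,s['ft_force'],s['gripper_width'])
im=snap('scene','s11')
mix(im,'m11',(355,205,425,285),9)
E
```

```text
-0.0006119838702719637 -0.0007816082439238175 [-0.5468 -0.367  -0.3789] 0.05961949723760135
```

View pics/m11.png

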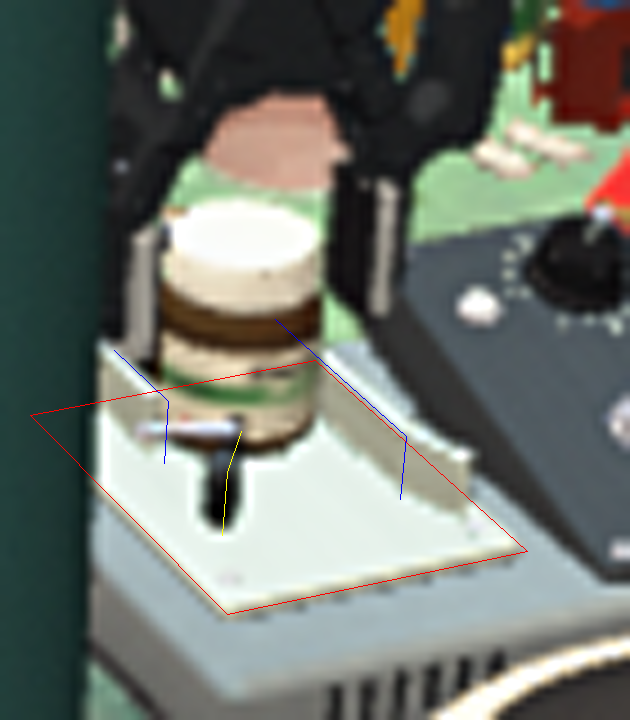

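Call:
{"api": "play_rows", "payload": {"motion": [[-0.4,0,-3,0,0,0,0],[-0.4,0,-7,0,0,0,0],[-0.4,0,-11,0,0,0,0],[-0.4,5,-12,-4,0,0,0],[-0.4,9,-12,-8,0,0,0],[-0.4,13,-12,-12,0,0,0],[-0.4,17,-12,-15,0,0,0],[-0.4,20,-12,-18,0,0,0]]}}

```text
time_s: 11.65
position: [0.3147, -0.4818, 0.2134]
orientation: [-1.125, 1.342, -1.336]
ft_force: [1.0, -0.5, 0.6]
gripper_width: 0.0599
```

```bash
python3 - <<'E'
from h import *
s=r.sense();print(s['position'],s['ft_force'],s['gripper_width'])
im=snap('scene','s12');b=snap('top','t12')
mix(im,'m12',(355,205,455,285),7.5)
cv2.imwrite('pics/t12c.png',cv2.resize(b[195:295,350:460,::-1],None,fx=6,fy=6,interpolation=cv2.INTER_CUBIC))
E
```

```text
[ 0.3147 -0.4818  0.2134] [ 0.9647 -0.5247  0.5708] 0.05988948487945573
```

View pics/m12.png

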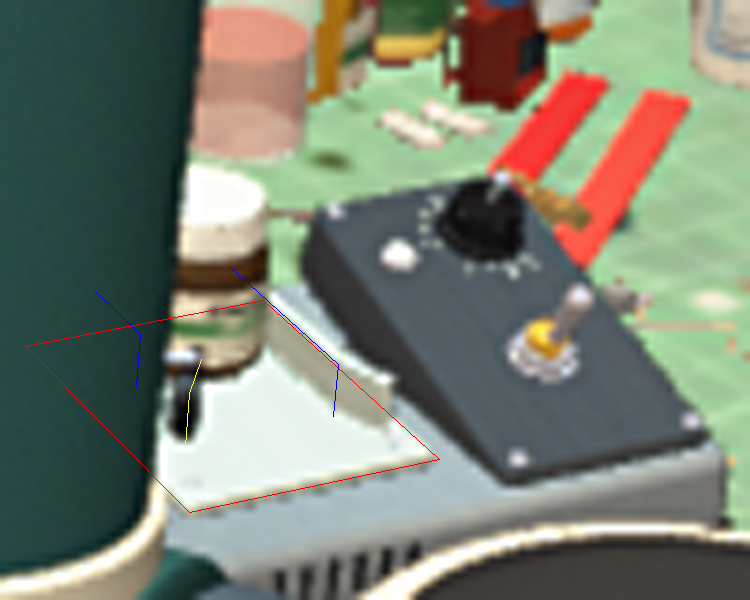

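View pics/t12c.png

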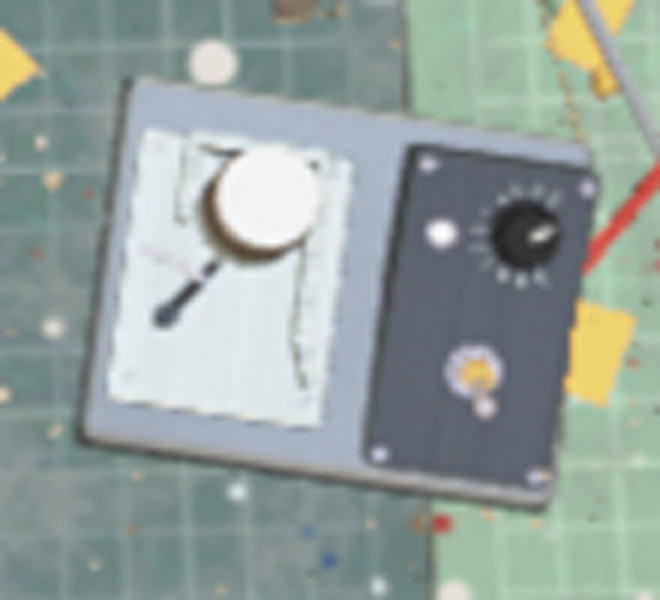

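```bash
python3 - <<'E'
from h import *
for z in (.08,.086,.092,.1):
    a=pix2w('top',(350+485/6-.5,195+405/6-.5),z); b=pix2w('scene',(355+580/7.5-.5,205+293/7.5-.5),z); print(z,a,b)
t=np.array([.433,-.409,.087]);print((t-SEAT)@EX,(t-SEAT)@EY)
# lateral 2mm correction
go([.40,-.409,.15],YAW-np.pi/2)
E
```

```text
0.08 [ 0.4334 -0.4134  0.08  ] [ 0.4499 -0.4261  0.08  ]
0.086 [ 0.433 -0.412  0.086] [ 0.4418 -0.4178  0.086 ]
0.092 [ 0.4327 -0.4106  0.092 ] [ 0.4337 -0.4094  0.092 ]
0.1 [ 0.4322 -0.4087  0.1   ] [ 0.4229 -0.3982  0.1   ]
-0.06400239120900486 -0.09493231230476532
pos [ 0.3116 -0.4841  0.2133] f [ 1.0527  0.3941 -0.4307] w 0.05945580960468115 t 11.75 q [-1.038   0.1019  1.8544 -0.0078  1.1883  0.7192]
R cols [[-0.18246616208236294, -0.007735899116384337, 0.9831817001754021], [-0.9832089330288469, -0.0011158460062463404, -0.18247999588986974], [0.0025087262125175203, -0.9999694549097746, -0.007402400978004375]]
  yaw opt -1.749 turn [ 0.0074 -0.0055  0.0025]
  yaw opt 1.393 turn [-0.0039  3.1361  0.0116]
shift cm [-9.0103  6.2488  7.3733]
```

Call:
{"api": "play_rows", "payload": {"motion": [[1,-3,1,3,0,-0.005,0],[1,-6,2,6,0,-0.005,0],[1,-9,4,7.5,0.007,-0.005,0.002],[1,-9.5,6.2,7.8,0.007,-0.005,0.002],[1,-9.5,6.2,7.8,0.007,-0.005,0.002],[1,-9.5,6.2,7.8,0.007,-0.005,0.002]]}}

```text
time_s: 12.35
position: [0.4052, -0.4044, 0.1502]
orientation: [-1.121, 1.34, -1.338]
ft_force: [-0.6, -0.3, 0.9]
gripper_width: -0.0001
```

```bash
python3 - <<'E'
from h import *
go([.4064,-.4042,.088],YAW-np.pi/2)
b=snap('scene','s13')
cv2.imwrite('pics/s13c.png',cv2.resize(b[190:300,360:470,::-1],None,fx=7,fy=7,interpolation=cv2.INTER_CUBIC))
E
```

```text
pos [ 0.4052 -0.4044  0.1502] f [-0.5939 -0.2641  0.8955] w -9.534121853902865e-05 t 12.35 q [-0.8274  0.1508  1.9228 -0.0009  1.0692  0.9213]
R cols [[-0.17655796276051156, -0.0014048783595460579, 0.9842892420943412], [-0.9842902399077821, 0.0003505448956530599, -0.17655764141083496], [-9.699556003189835e-05, -0.999998951716986, -0.0014446995501913307]]
  yaw opt -1.749 turn [ 0.0014  0.0005 -0.0001]
  yaw opt 1.393 turn [-0.0002 -3.1411 -0.0023]
shift cm [-0.0408  6.2228  0.1224]
```

View pics/s13c.png

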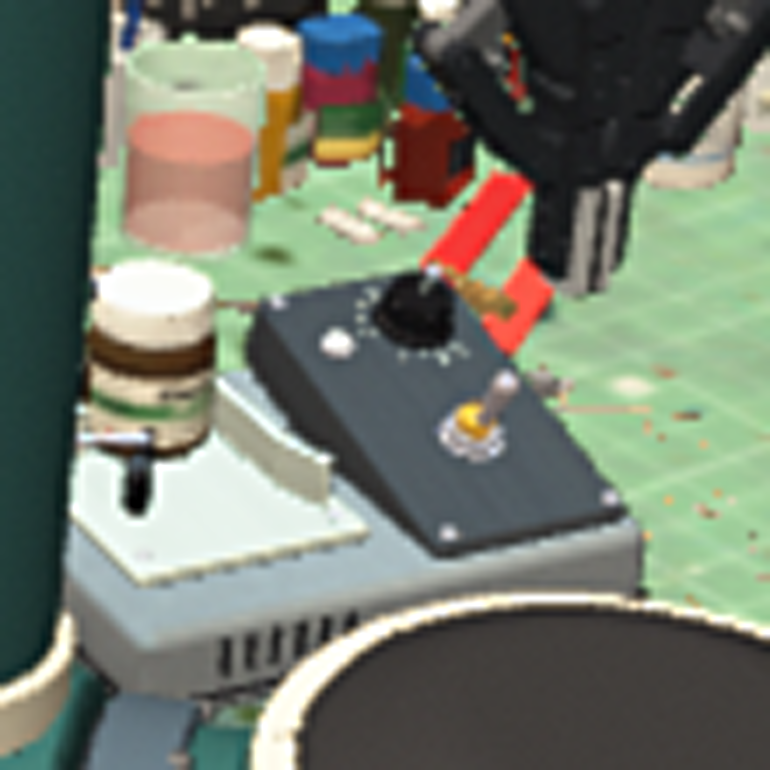

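Call:
{"api": "play_rows", "payload": {"motion": [[1,0,2,0,0,0,0],[1,0,4,0,0,0,0],[1,0,5.5,0,0,0,0],[1,0,6.1,0,0,0,0],[1,0,6.2,0,0,0,0]]}}

```text
time_s: 12.9
position: [0.405, -0.4056, 0.0889]
orientation: [-1.12, 1.34, -1.34]
ft_force: [-0.1, -0.1, -0.1]
gripper_width: 0.0001
```

```bash
python3 - <<'E'
from h import *
go([.4064,-.4042,.088],YAW-np.pi/2)
b=snap('scene','s14')
cv2.imwrite('pics/s14c.png',cv2.resize(b[220:285,400:465,::-1],None,fx=10,fy=10,interpolation=cv2.INTER_CUBIC))
E
```

```text
pos [ 0.405  -0.4056  0.0889] f [-0.0779 -0.0993 -0.0955] w 8.77219839470266e-05 t 12.9 q [-0.8291  0.2201  1.9679 -0.001   0.9536  0.9213]
R cols [[-0.17803049920707545, -0.0006181272349482514, 0.9840247757403269], [-0.9840247476648577, -0.0005602171125924094, -0.17803084603489255], [0.0006613132331796945, -0.9999996520376935, -0.0005085167641755428]]
  yaw opt -1.749 turn [ 0.0005 -0.001   0.0007]
  yaw opt 1.393 turn [-0.001   3.1406  0.0008]
shift cm [-0.1652  0.0893  0.1093]
```

View pics/s14c.png

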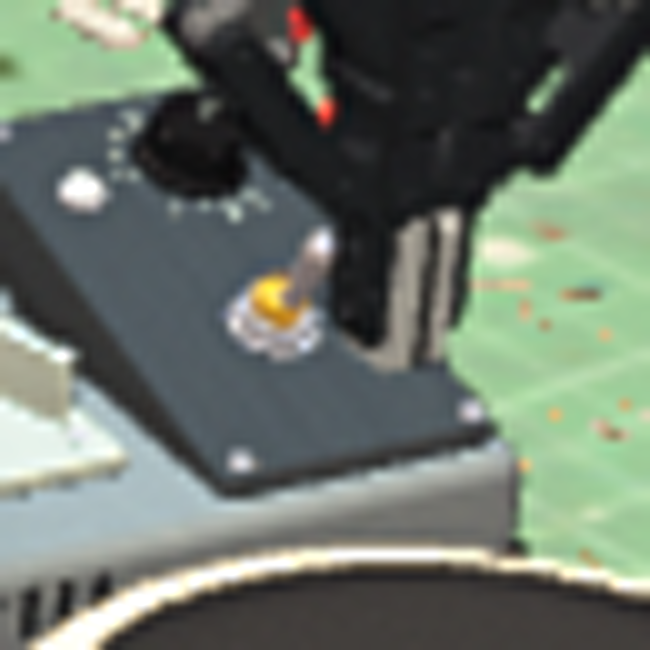

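```bash
python3 - <<'E'
from h import *
p=r.sense()['position']
f=lambda q:(w2pix('scene',q)-[400,220]+.5)*10
for z in (.075,.09):
  print(z,'center',f([p[0],p[1],z]),'rear face',f(np.r_[p[:2],z]+.011*EX),'front face',f(np.r_[p[:2],z]-.011*EX),'left',f(np.r_[p[:2],z]+.011*EY),'27ahead',f(np.r_[p[:2],z]+.027*EX))
print('tip est',f([.433,-.409,.09]))
E
```

```text
0.075 center [391.3197 362.9897] rear face [363.9881 340.6272] front face [419.0315 385.6632] left [349.3934 371.7256] 27ahead [324.8958 308.6423]
0.09 center [398.8284 303.9125] rear face [371.3023 281.8407] front face [426.7393 326.293 ] left [356.704  312.5132] 27ahead [331.9352 250.2741]
tip est [323.3467 250.1553]
```

Call:
{"api": "play_rows", "payload": {"motion": [[1,-0.2,0,0.2,0,0,0],[1,-0.2,0,0.5,0,0,0],[1,-0.2,0,0.8,0,0,0],[1,-0.2,0,1.0,0,0,0],[1,-0.2,0,1.2,0,0,0]]}}

```text
time_s: 13.45
position: [0.4173, -0.4061, 0.0897]
orientation: [-1.121, 1.339, -1.34]
ft_force: [-5.1, -0.7, 3.2]
gripper_width: 0.0005
```

Call:
{"api": "play_rows", "payload": {"motion": [[1,0,0,0.2,0,0,0],[1,0,0,0.4,0,0,0]]}}

```text
time_s: 13.65
position: [0.4198, -0.4064, 0.0897]
orientation: [-1.124, 1.342, -1.337]
ft_force: [-4.3, 0.6, 2.2]
gripper_width: 0.0
```

Call:
{"api": "play_rows", "payload": {"motion": [[1,0,0,0.2,0,0,0],[1,0,0,0.4,0,0,0]]}}

```text
time_s: 13.85
position: [0.4237, -0.4071, 0.0896]
orientation: [-1.124, 1.343, -1.337]
ft_force: [-1.1, -0.4, 0.9]
gripper_width: 0.0001
```

```bash
python3 - <<'E'
from h import *
s=r.sense();print(s['position'],s['ft_force']@EX,(np.array([.433,-.409,.09])-s['position'])@EX)
b=snap('scene','s15')
cv2.imwrite('pics/s15c.png',cv2.resize(b[220:285,400:465,::-1],None,fx=10,fy=10,interpolation=cv2.INTER_CUBIC))
E
```

```text
[ 0.4237 -0.4071  0.0896] -1.0402358294146976 0.009497813886267081
```

View pics/s15c.png

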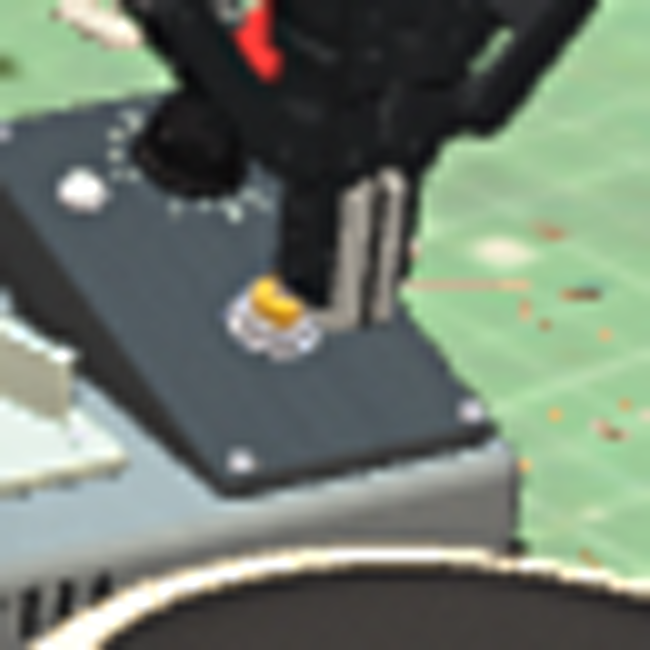

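Force has fallen from 5 N toward nothing (near centre); push a little further.

Call:
{"api": "play_rows", "payload": {"motion": [[1,0,0,0.2,0,0,0],[1,0,0,0.4,0,0,0],[1,0,0,0.4,0,0,0]]}}

```text
time_s: 14.2
position: [0.429, -0.4082, 0.0897]
orientation: [-1.123, 1.341, -1.338]
ft_force: [0.3, -0.7, 0.3]
gripper_width: 0.0002
```

Call:
{"api": "play_rows", "payload": {"motion": [[1,0,0,0.2,0,0,0],[1,0,0,0.2,0,0,0]]}}

```text
time_s: 14.4
position: [0.4314, -0.4086, 0.0897]
orientation: [-1.122, 1.34, -1.339]
ft_force: [0.4, -0.6, 0.2]
gripper_width: 0.0
```

Call:
{"api": "play_rows", "payload": {"motion": [[1,0,0,-1,0,0,0],[1,0,0,-2.5,0,0,0],[1,0,-1,-4,0,0,0],[1,0,-4,-6,0,0,0],[1,0,-8,-9,0,0,0],[1,3,-11,-12,0,0,0],[1,7,-11,-14,0,0,0],[1,7,-11,-14,0,0,0]]}}

```text
time_s: 15.2
position: [0.2779, -0.4563, 0.2024]
orientation: [-1.123, 1.34, -1.347]
ft_force: [-0.1, 0.8, 0.4]
gripper_width: 0.0001
```

```bash
python3 - <<'E'
from h import *
s=r.sense();print(s['position'],s['ft_force'],s['time_s'])
b=snap('scene','s16');t=snap('top','t16')
A=cv2.resize(b[215:275,370:460,::-1],None,fx=8,fy=8,interpolation=cv2.INTER_CUBIC)
cv2.imwrite('pics/s16c.png',A)
cv2.imwrite('pics/t16c.png',cv2.resize(t[195:295,350:460,::-1],None,fx=6,fy=6,interpolation=cv2.INTER_CUBIC))
E
```

```text
[ 0.2779 -0.4563  0.2024] [-0.1391  0.7831  0.4401] 15.2
```

View pics/s16c.png

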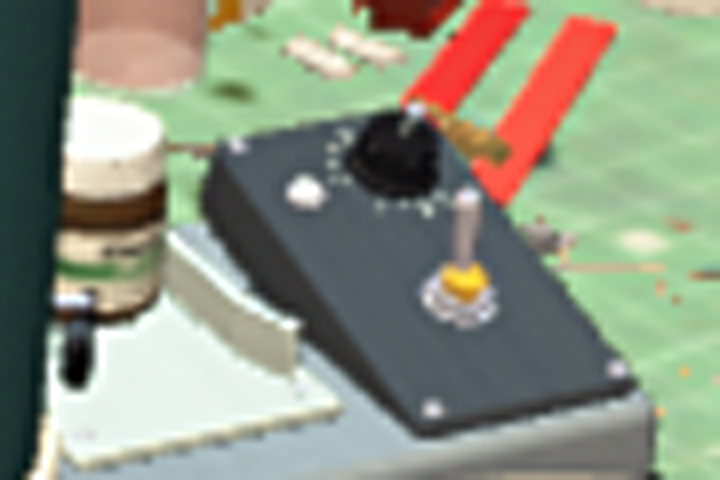

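View pics/t16c.png

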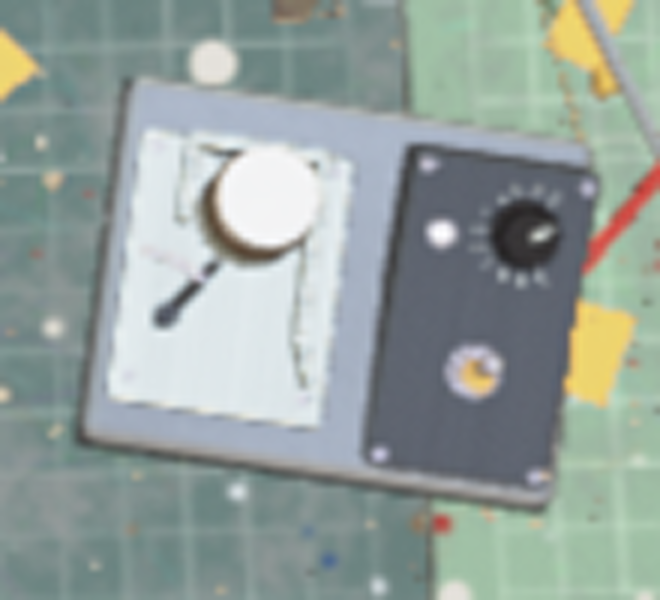

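View pics/t16.png

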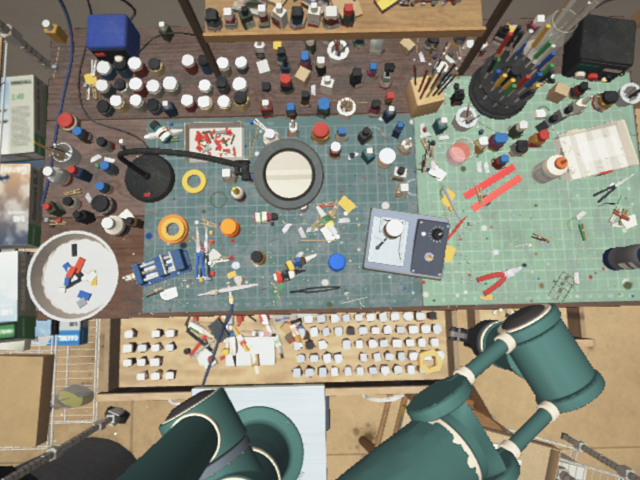

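```bash
python3 - <<'E'
from h import *
print(r.finish_job())
E
```

```text
the job is handed in; nothing more can be done
None
```

The jar is locked in the mixer's bay and the mixer is switched on. I handed the job in at about 15 s, with the arm clear of everything.

**Jar:** I gripped the white-lidded jar by its sides, set it on the deck and slid it in past the catch. It met the back stop at about 12 N.

**Toggle:** I flipped the bat from front to rear with the closed fingertips. The force peaked at about 5 N and fell to nothing as it went over centre.

**Last pictures:**
- The catch is at the same pixels as when it was shut and empty, with the jar behind it.
- The bat stands vertical (on).
- The knob mark is unchanged.
- The slim bottle is still where it stood, at top-view pixel (257, 257).

**Checks that disagreed:**
- **Cameras:** the top camera's positions were 2–3 mm to the right of the scene camera and the robot, so I moved the bay estimate 2 mm to the left.
- **Grip width:** it read 39 mm, where the 43 mm body was expected.
- **Pull-back test:** this was not clear proof of the lock. The gripper came back about 5 mm against only about 1.5 N, where a locked jar should have 2.5 mm of play. I put the difference down to the jar shifting in the grip. I then pushed the jar back to the stop before letting go, and I rely on the pictures for the lock.

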